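Shut and latch the sample changer's gate

ROBOT

A 6-joint arm with a two-finger parallel gripper is mounted at the origin on the work surface. World frame = base frame: x ahead of the robot, y to its left, z up, the work surface at z = 0. Lengths are in m, angles in rad, forces in N, time in s.
With the tool pointing down it reaches from about 0.375 to 0.975 m from the base axis. Payload 3.8 kg.
Tool frame: the origin (TCP) lies on the front face of the gripper's body, between the roots of the fingers; the fingertips stand 73 mm ahead of it and the grasp point (between the pads) lies 54 mm ahead of it (env.grip_depth is the distance from the TCP to the grasp point, in m); z points along the fingers, y is the line along which they close (so a half turn about z gives the same grasp; the last joint's range is limited). The gripper opens to 85 mm and grips with 20 to 120 N. Pads are 22 mm wide; open, the fingers measure 114 mm over their backs; the gripper's body (76 mm by 85 mm) begins 54 mm behind the grasp point. The pads swing forward as they close: fully open they stand 13 mm farther back than shut.
Start: joints at [-1.319, 0.264, 1.604, -0, 1.274, -0.037], TCP at [0.192, -0.647, 0.304] pointing down, gripper open.
Joint ranges: [-2.63, 2.63], [-0.94, 2.18], [0.31, 2.57], [-1.31, 4.45], [0, 2.66], [-2.55, 2.55]. Speed limits (rad/s): [2.57, 2.57, 3.14, 3.14, 3.14, 3.14].

INTERFACE

Orientations are given as a 3x3 rotation matrix whose columns are the frame's x, y, z axes.
In Python, from cell import env, vision gives the robot as it stands (env), with the cameras (vision).
- The arm moves only by the shell command python3 nudge.py FILE [FORCE], which reads ROWS from the file FILE. ROWS is a JSON list of rows, 1 to 12 of them, each of 5 numbers: the opening from 0.0 (shut) to 1.0 (fully open), then dx, dy, dz in m, then a turn about the tool's z in rad; each row is the pose to reach, as a shift and turn from the pose commanded when the command began, along the tool's axes at that moment; what a row does not reach only later rows make up. A row lasts 1/8 s, in which the tool goes at most 0.0625 m and 0.188 rad, less where a joint would pass 70% of its speed; a pose out of reach is approached as far as the arm can. The fingers move at their own pace and stop on an object; FORCE is the grip in N (left out, the last holds). Time passes only in rows, so rows that do not move let the fingers close. It prints the time, the measured TCP pose, the force, the opening and the grip force at its end. Input that does not fit is refused with a message, and nothing moves.
- env.read_state(): the state, without advancing time (a new reading comes with each control period).
- vision.grab_frame(name): name is "scene" or "top" or "wrist"; returns a dict with "image" (420x560x3 uint8, blue, green, red), "fx", "fy", "cx", "cy" (pixels), "pose" (4x4, takes a point from camera to world coordinates). Camera axes: x right, y down, z forward; pixel columns grow to the right and rows downward; lengths in m; the calibration is good to about 2 mm. The wrist camera is an equidistant fisheye: a pixel r from the principal point sees the ray r / f radians off the axis. A picture is of the moment at which its call begins. There is no depth.
- env.hand_in(): hands the job in; it is judged then, once.
The state is a dict: "time": time; "q": joint angles; "dq": joint speeds; "effort": joint torques, N m; "ee_pos": TCP position; "ee_rot": TCP orientation; "contact_force": force on the tool from outside, world axes, zero at the start; "wrist_torque": the same for the moment, N m; "opening": opening from 0.0 (shut) to 1.0 (fully open); "grasp_force": force on a finger pad.
Only numpy, scipy, OpenCV 4.12 (cv2) and the standard library are available. Lean on these libraries where they do the work, as an engineer would, in place of code of your own. Each camera call takes 0.05 s, during which the arm holds its last target. There are 200 camera calls.

TASK

The gate of the tube carousel stands open. Lift its latch bar by the red thumb tab, swing the gate shut with the bar carried over the yellow striker, and let the bar drop fully home into the catch behind it so that the gate stays shut by itself; work by feel, do not ram the bar into the catch, and leave everything else where it stands.

Things in the scene. Friction and masses are not known exactly. Their poses are not given: they have to be found in the camera images.
- bay: white benchtop sample changer, 285 mm deep, 250 mm wide, 88 mm high, full of capped tubes (tops 104 mm above the table), fixed. Origin on the table in front of its open front, 28 mm before the side walls; x points into the machine (the closing direction), y to its left, z up. The gate's upright hinge axis is at x = 0, y = 125 mm in this frame
- gate (a joint): gate angle, rad: 0 in the plane x = 0 of the changer, positive open towards the robot (clockwise from above), up to 0.9. Clear panel in a grey frame, 244 mm long from the hinge, 10 mm thick, top edge 85 mm above the table. Light hinge friction; it stays where it is left. Latched it reads between about -0.06 and 0.05, depending on the keeper
- bar (a joint): latch bar angle on the gate, rad: 0 level, positive with the free end lifted, up to 0.34. It falls by its weight (0.13 kg), hangs at -0.06 on its stop while the gate is open, reads about 0 on the floor of the catch and 0.10 on top of the striker. Steel, 8 mm thick across the gate, 14 mm high, reaching 210 mm from its pivot, past the gate's free edge
- bar_pivot (a point): pivot of the latch bar on the gate's front: 90 mm from the hinge along the gate, 16 mm in front of the gate's middle plane (robot side), 62 mm above the table; the pivot axis is square to the gate's face
- thumb_tab (a point): grip point on the red thumb tab standing up from the bar: 100 mm from the pivot along the bar, 60 mm above the bar's middle line. The tab is 12 mm thick across the gate and 22 mm wide along it; its top is 22 mm above this point and, bar level, the gate's top edge is 37 mm below it, so it can be pinched across its thickness from above
- tongue: outer end of the steel latch bar, the part that crosses the keeper: 8 mm thick, 70 mm long, 14 mm high; origin at its middle, 175 mm from the bar's pivot along the bar
- post: grey catch post at the gate's free end, fixed, axes parallel to the changer's; origin on the table at y = -150 mm in the changer's frame. On it is the yellow keeper, 24 mm wide in y: along x first the striker (lip 9 mm thick, top 73 mm high), then the catch (notch 12 mm wide, floor 55 mm high), then a back wall (9 mm thick, top 125 mm) that the bar cannot pass
- catch (a point): middle of the notch's floor if the keeper sat in mid-slot: x = -14 mm, z = 55 mm on the post. This point is on the post: the keeper itself was screwed down anywhere up to 12 mm either way along x, which is not measured and must be felt. With the bar held 20 to 40 mm above the floor and the gate pushed shut, the bar meets the back wall 2 mm past the notch's middle
- buffer (a point): black rubber spring buffer carried by the keeper, shown for mid-slot: it meets the back of the gate 233 mm from the hinge and pushes it open with 1.6 N, rising 0.8 N per mm. Felt at the thumb tab that is 2 N at first touch, about 7 N when the bar just clears the striker, 8.6 N with the bar mid-notch, 10.3 N when it meets the back wall. It holds the latched bar against the striker
- reagent: white bottle with blue cap, 54 mm across, 110 mm tall, loose, stands left of the changer; origin under its middle
- cup: open specimen cup, 60 mm across, 60 mm tall, loose, stands right of the changer; origin under its middle
- control: small amber jar, 32 mm across, 50 mm tall, loose, stands left of the gate's hinge; origin under its middle
- tuberack: blue rack with eight capped tubes, 100 x 50 x 88 mm, loose on the left of the table; origin under its middle
- wash: clear bottle with red cap, 66 mm across, 130 mm tall, loose on the right of the table; origin under its middle
- swabs: glass jar with white lid, 72 mm across, 90 mm tall, loose on the right of the table; origin under its middle
- stapler: black stapler, 120 x 35 x 40 mm, loose on the right of the table; origin under its middle

How it is judged:
On the way:
1. the latch bar is lifted to clear the striker (value of joint bar above 0.085 rad), for 0.1 s.
At the end, for the whole second after the job is handed in: The gate is shut (gate joint below 0.07 rad) and at rest, and the bar lies on the floor of the catch (bar joint between -0.03 and 0.03 rad), with the robot clear of it (value of joint bar between -0.03 and 0.03 rad and value of joint gate below 0.07 rad and velocity of joint gate between -0.02 and 0.02 rad/s); the robot touches nothing.
It fails at once if the bar is rammed against the keeper (more than 20 N between the bar's end and the post) (contact force between tongue and post above 20 N).
It fails at once if a bystander is moved more than 20 mm (distance of any of reagent, cup, control, tuberack, wash, swabs, stapler from where it was at the start of the episode above 0.02 m).
It also fails if it takes over 72 s, if anything falls off the work surface, if the arm or the gripper's body presses on something with over 40 N, if the wrist force passes 120 N, or if a joint passes its speed limit or range.

## Working session

There is one attempt and no reset: what is moved stays moved. The work goes in short steps, Python scripts to look and compute and a shell command to move; the robot and the scene stay as the last step left them, time stands still between calls to the robot, and variables do not carry over. Pictures are saved under pics/ and viewed, at most 10 in all, crops included, and the job is handed in when it is done.

```bash
ls; mkdir -p pics; python3 - <<'E'
from cell import env, vision
import cv2,numpy as np
for n in("scene","top"):
    f=vision.grab_frame(n);cv2.imwrite(f"pics/{n}0.png",f["image"]);print(n,f["fx"],f["fy"],f["cx"],f["cy"],np.round(f["pose"],4).tolist())
s=env.read_state();print(s["time"],s["ee_pos"],np.round(s["ee_rot"],3).tolist(),s["opening"],env.grip_depth)
E
```

```text
cell.py
nudge.py
pics
scene 521.3350670079266 521.3350670079266 277.20812374868177 214.9034061477927 [[0.3695, 0.6409, -0.6729, 1.5372], [0.9292, -0.2572, 0.2653, -0.361], [-0.0031, -0.7233, -0.6905, 1.0514], [0.0, 0.0, 0.0, 1.0]]
top 394.8431637830588 394.8431637830588 276.44771602241286 210.86484611546973 [[-0.0069, -0.9853, 0.1705, 0.4003], [-0.9999, 0.0091, 0.012, -0.0176], [-0.0133, -0.1704, -0.9853, 1.3078], [0.0, 0.0, 0.0, 1.0]]
0.1 [ 0.19208319 -0.64652305  0.30265866] [[0.959, 0.285, -0.001], [0.285, -0.959, 0.002], [0.0, -0.002, -1.0]] 1.0000912161851847 0.0539
```

View pics/scene0.png

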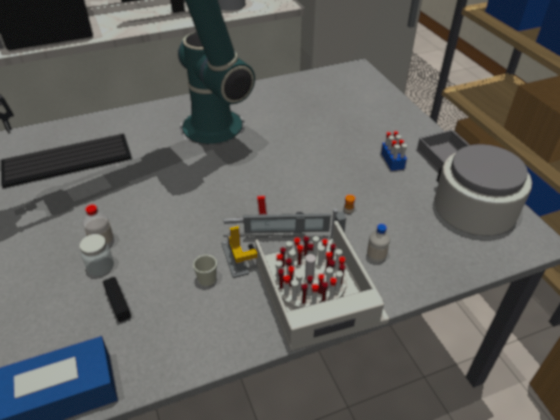

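View pics/top0.png

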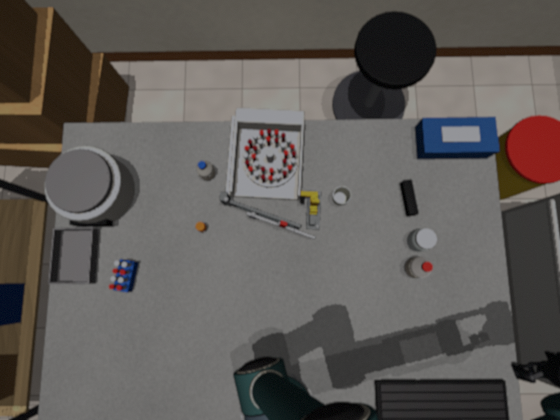

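The scene view shows the gate ajar, with the red tab at about (262,205) and the yellow keeper at (240,245). In the top view the tab is near (283,225), the hinge near (225,198) and the keeper near (311,198). I'll enlarge the top view and measure.

```bash
cat > h.py <<'E'
import cv2,numpy as np
from cell import env, vision
def ray(f,u,v):
    d=f["pose"][:3,:3]@np.array([(u-f["cx"])/f["fx"],(v-f["cy"])/f["fy"],1]);return f["pose"][:3,3],d/np.linalg.norm(d)
def onz(f,u,v,z):
    o,d=ray(f,u,v);return o+d*(z-o[2])/d[2]
def tri(fa,pa,fb,pb):
    o1,d1=ray(fa,*pa);o2,d2=ray(fb,*pb)
    t=np.linalg.lstsq(np.c_[d1,-d2],o2-o1,rcond=None)[0]
    a,b=o1+d1*t[0],o2+d2*t[1];return (a+b)/2,np.linalg.norm(a-b)
def blobs(im,lo,hi,roi,amin=4):
    x0,y0,x1,y1=roi;h=cv2.cvtColor(im,cv2.COLOR_BGR2HSV)[y0:y1,x0:x1]
    m=cv2.inRange(h,lo,hi)
    if lo[0]==0 and hi[0]<=10: m|=cv2.inRange(h,(170,lo[1],lo[2]),(180,255,255))
    n,l,s,c=cv2.connectedComponentsWithStats(m)
    return [(int(s[i][4]),(s[i][:4]+[x0,y0,0,0]).tolist(),(c[i]+[x0,y0]).round(1).tolist()) for i in range(1,n) if s[i][4]>=amin]
E
python3 - <<'E'
from h import *
t=vision.grab_frame("top");s=vision.grab_frame("scene")
T,S=t["image"],s["image"]
rt=blobs(T,(0,120,80),(8,255,255),(270,212,300,240));rs=blobs(S,(0,120,80),(8,255,255),(250,190,275,222));print("red",rt,rs)
print("yel",blobs(T,(20,120,80),(35,255,255),(295,180,330,235)),blobs(S,(20,120,80),(35,255,255),(215,215,270,280)))
if rt and rs: print(tri(t,rt[0][2],s,rs[0][2]))
c=np.hstack([cv2.resize(T[185:245,212:332],None,fx=6,fy=6,interpolation=cv2.INTER_CUBIC)])
cv2.imwrite("pics/topc.png",c)
cv2.imwrite("pics/scc.png",cv2.resize(S[185:285,210:370],None,fx=5,fy=5,interpolation=cv2.INTER_CUBIC))
E
```

```text
red [(30, [280, 221, 8, 5], [283.4, 223.2])] [(120, [257, 196, 9, 18], [261.4, 204.2])]
yel [(134, [301, 191, 18, 12], [310.7, 195.9]), (64, [310, 205, 7, 10], [313.0, 209.1])] [(468, [229, 226, 29, 36], [239.6, 246.9])]
(array([ 0.56860664, -0.02417081,  0.11286141]), np.float64(0.00020515243335329135))
```

View pics/topc.png

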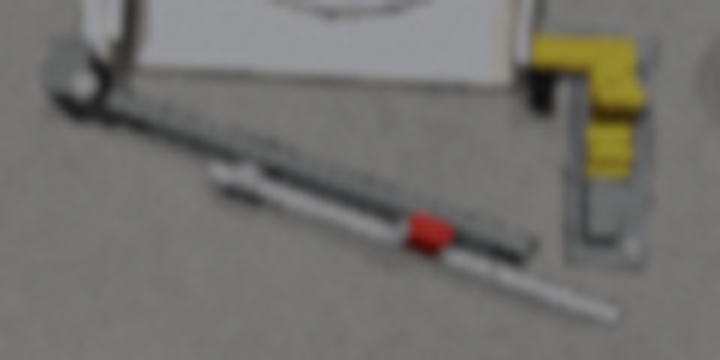

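View pics/scc.png

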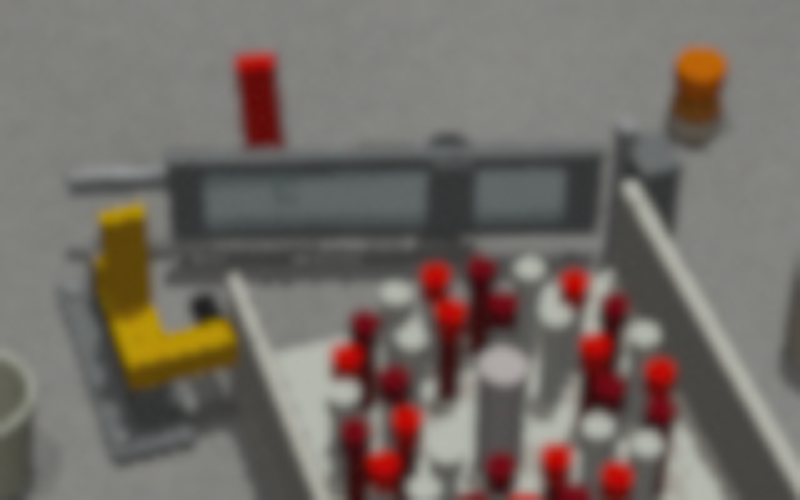

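The top crop shows the bar running from (215,178) to (615,315) in crop pixels, the tab at (430,233), and the hinge post at (80,82). The gate is open by about 0.3 rad. The keeper is on the grey slot plate on the right, and its striker is the lower yellow block at (610,150).

```bash
python3 - <<'E'
from h import *
t=vision.grab_frame("top");s=vision.grab_frame("scene");T=t["image"]
c=lambda u,v:(212+u/6,185+v/6)
# bar top line: brightness centroid per column
g=cv2.cvtColor(T,cv2.COLOR_BGR2GRAY).astype(float)
pts=[]
for u in list(range(254,278))+list(range(290,314)):
    vc=214.7+(u-247.8)*(22.8/66.7)+0.0;v=np.arange(int(vc)-3,int(vc)+5);w=np.clip(g[v,u]-g[v,u].min()-30,0,None)
    if w.sum()>20: pts.append((u,(w*v).sum()/w.sum()))
P=np.array([onz(t,u,v,0.066)[:2] for u,v in pts]);l=cv2.fitLine(P.astype(np.float32),cv2.DIST_HUBER,0,.01,.01).ravel()
print("bar dir",l,np.arctan2(l[1],l[0]),len(pts))
print("bar ends",onz(t,*c(215,178),.066),onz(t,*c(615,315),.060))
print("hinge",[onz(t,*c(80,82),z).round(4) for z in(.09,.1)])
print("hinge tri",tri(t,c(78,78),s,(210+655/5,185+155/5)))
print("tabtop",onz(t,283.6,223.0,.136),"tab scene top",tri(t,(283.6,222.5),s,(261.3,197.2)))
# bay rim corners (blob of white walls): side-wall top outer edges
print("front floor",onz(t,*c(110,65),.0),onz(t,*c(515,82),.0))
# yellow striker
print("striker",[onz(t,*c(*p),.073).round(4) for p in((586,125),(630,125),(586,177),(630,177))])
print("backwall",[onz(t,*c(*p),.125).round(4) for p in((592,72),(642,110),(592,110),(636,40))])
cv2.imwrite("pics/bay.png",cv2.resize(T[98:218,212:332],None,fx=5,fy=5,interpolation=cv2.INTER_CUBIC))
E
```

```text
bar dir [0.36847165 0.929639   0.57535374 0.00347765] 1.193432 32
bar ends [0.60371344 0.08883337 0.066     ] [ 0.52951552 -0.12236355  0.06      ]
hinge [array([0.6515, 0.1581, 0.09  ]), array([0.6495, 0.1566, 0.1   ])]
hinge tri (array([0.65760601, 0.16514775, 0.07975015]), np.float64(0.009489642313421623))
tabtop [ 0.56597693 -0.02455255  0.136     ] tab scene top (array([ 0.5675214 , -0.02408043,  0.136846  ]), np.float64(0.0010111314599989688))
front floor [0.67974536 0.15421721 0.        ] [ 0.66774025 -0.07425135  0.        ]
striker [array([ 0.6292, -0.1083,  0.073 ]), array([ 0.629 , -0.1316,  0.073 ]), array([ 0.6013, -0.1077,  0.073 ]), array([ 0.6011, -0.1309,  0.073 ])]
backwall [array([ 0.647 , -0.1081,  0.125 ]), array([ 0.6271, -0.133 ,  0.125 ]), array([ 0.6273, -0.1077,  0.125 ]), array([ 0.6634, -0.1309,  0.125 ])]
```

View pics/bay.png

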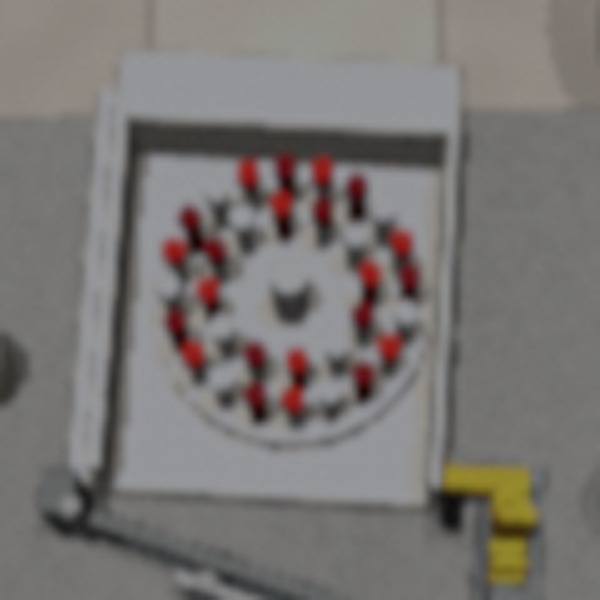

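The bay view puts the front edge between crop pixels (110,490) and (435,505), so bay yaw is about -0.05. The hinge is near (0.650, 0.154), and the tab top triangulates to z = 0.137 against 0.138 expected. The approach needs a shift of (0.537, -0.491) in tool x and y, with a turn of -0.937.

```bash
echo '[[1, 0.06, -0.055, 0, -0.1], [0.6, 0.537, -0.491, 0, -0.937], [0.6, 0.537, -0.491, 0, -0.937], [0.6, 0.537, -0.491, 0, -0.937], [0.6, 0.537, -0.491, 0, -0.937], [0.6, 0.537, -0.491, 0, -0.937], [0.6, 0.537, -0.491, 0, -0.937], [0.6, 0.537, -0.491, 0, -0.937], [0.6, 0.537, -0.491, 0, -0.937], [0.6, 0.537, -0.491, 0, -0.937], [0.6, 0.537, -0.491, 0, -0.937], [0.6, 0.537, -0.491, 0, -0.937]]' > m.json && python3 nudge.py m.json
echo '[[0.6, 0, 0, 0, 0], [0.6, 0, 0, 0, 0], [0.6, 0, 0, 0, 0]]' > m.json && python3 nudge.py m.json
python3 - <<'E'
from h import *
s=env.read_state();print(s["ee_pos"],np.round(s["ee_rot"],4).tolist(),s["contact_force"])
f=vision.grab_frame("wrist");cv2.imwrite("pics/w1.png",f["image"]);print(f["fx"],f["cx"],f["cy"],f["pose"].round(4).tolist())
E
```

```text
time: 1.8
ee_pos: [0.5682, -0.0208, 0.3041]
ee_rot: [[0.336, 0.942, 0.001], [0.942, -0.336, 0.0], [0.0, 0.001, -1.0]]
contact_force: [-0.4, -0.2, 1.0]
opening: 0.597
grasp_force: 0.0
time: 2.17
ee_pos: [0.5666, -0.0245, 0.3039]
ee_rot: [[0.34, 0.941, -0.0], [0.941, -0.34, -0.0], [-0.0, -0.0, -1.0]]
contact_force: [-0.3, -0.3, -0.8]
opening: 0.602
grasp_force: 0.0
[ 0.56661196 -0.02454523  0.30388262] [[0.3396, 0.9406, -0.0002], [0.9406, -0.3396, -0.0003], [-0.0004, -0.0001, -1.0]] [-0.33442148 -0.28422088 -0.78482662]
325.19226210127806 288.99566670288544 207.97439181160064 [[0.9402, -0.3286, -0.0896, 0.5895], [-0.3406, -0.9078, -0.2449, 0.0375], [-0.0008, 0.2608, -0.9654, 0.3723], [0.0, 0.0, 0.0, 1.0]]
```

View pics/w1.png

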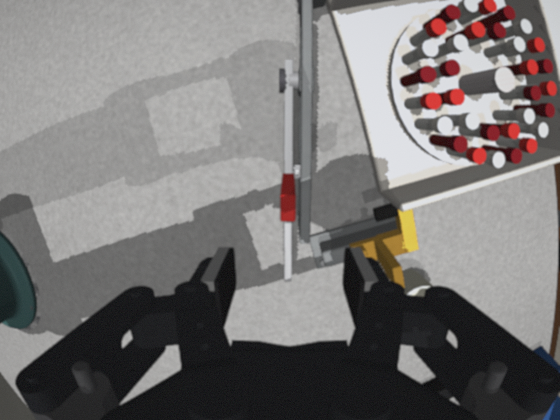

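The wrist view has the gate upright in the image, with the bar at column ~288, its pivot at row ~70 and its tip at row ~278. The tab's top face is at about rows 197–221, and the hinge is out of view above. I'll refine with ray casts.

```bash
python3 - <<'E'
from h import *
f=vision.grab_frame("wrist");F=f["fx"]
def wz(u,v,z):
    x,y=(u-f["cx"]),(v-f["cy"]);r=np.hypot(x,y);th=r/F
    d=f["pose"][:3,:3]@np.array([np.sin(th)*x/r,np.sin(th)*y/r,np.cos(th)]);o=f["pose"][:3,3];return (o+d*(z-o[2])/d[2]).round(4)
b=blobs(f["image"],(0,120,60),(8,255,255),(270,160,305,235));print(b)
im=f["image"];print(im[165:228:4,288].tolist())
h=cv2.cvtColor(im,cv2.COLOR_BGR2HSV)
for v in (185,205,212):
    m=np.where((h[v,270:310,1]>120))[0]+270;print(v,m.min(),m.max())
print("tab top",wz(288,208,.138))
p,q=wz(289,80,.069),wz(288.5,274,.057);print(p,q,np.arctan2(*(p-q)[:2]))
for v in(75,120,160,235,270):
    w=np.where(im[v,280:297].min(axis=1)>175)[0]+280;print(v,w)
E
```

```text
[(617, [280, 174, 15, 47], [287.4, 198.4])]
[[178, 176, 174], [178, 175, 174], [114, 113, 136], [28, 32, 103], [27, 30, 103], [26, 30, 103], [31, 31, 103], [29, 30, 102], [33, 34, 125], [37, 38, 128], [35, 38, 128], [33, 36, 127], [44, 45, 163], [41, 44, 161], [118, 116, 150], [210, 209, 207]]
185 282 293
205 280 294
212 281 294
tab top [ 0.5672 -0.0218  0.138 ]
[0.6029 0.0747 0.069 ] [ 0.5347 -0.1118  0.057 ] 0.3505779972717626
75 [288]
120 [286 287 288 289 290]
160 [286 287 288 289]
235 [285 286 287 288 289 290]
270 [285 286 287 288 289 290]
```

The alignment is good: gate direction is 0.351 against the tool's 0.347, and the tab is within 1–2 mm of the tool axis. Next I'll descend and pinch.

```bash
echo '[[0.6, 0, 0, 0.05, 0], [0.6, 0.001, 0, 0.1, 0], [0.5, 0.001, 0, 0.134, 0], [0.5, 0.001, 0, 0.134, 0], [0.5, 0.001, 0, 0.134, 0]]' > m.json && python3 nudge.py m.json 30
echo '[[0.1, 0, 0, 0, 0], [0, 0, 0, 0, 0], [0, 0, 0, 0, 0], [0, 0, 0, 0, 0], [0, 0, 0, 0, 0]]' > m.json && python3 nudge.py m.json 30
```

```text
time: 2.9
ee_pos: [0.5684, -0.0231, 0.1714]
ee_rot: [[0.339, 0.941, 0.002], [0.941, -0.339, -0.0], [0.001, 0.002, -1.0]]
contact_force: [0.4, -0.3, 0.2]
opening: 0.502
grasp_force: 0.0
time: 3.52
ee_pos: [0.5685, -0.0226, 0.1719]
ee_rot: [[0.338, 0.941, 0.003], [0.941, -0.338, -0.001], [0.0, 0.003, -1.0]]
contact_force: [-0.8, -0.5, 6.4]
opening: 0.135
grasp_force: 36.2
```

Pinched at 11.5 mm opening, as expected for a 12 mm tab. I'll now lift along the bar's arc to about 0.17 rad.

```bash
echo '[[0, 0.003, 0, -0.005, 0], [0, 0.0065, 0, -0.011, 0], [0, 0.011, 0, -0.017, 0], [0, 0.015, 0, -0.022, 0], [0, 0.015, 0, -0.022, 0], [0, 0.015, 0, -0.022, 0]]' > m.json && python3 nudge.py m.json
```

```text
time: 4.28
ee_pos: [0.5729, -0.008, 0.1923]
ee_rot: [[0.338, 0.941, 0.001], [0.941, -0.338, 0.001], [0.001, 0.0, -1.0]]
contact_force: [-1.0, -1.4, 0.4]
opening: 0.138
grasp_force: 35.2
```

```bash
echo '[[0, -0.0006, 0.0089, 0, -0.05], [0, -0.0007, 0.0179, 0, -0.1], [0, -0.0004, 0.0268, 0, -0.15], [0, 0.0002, 0.034, 0, -0.19], [0, 0.0002, 0.034, 0, -0.19], [0, 0.0002, 0.034, 0, -0.19]]' > m.json && python3 nudge.py m.json
python3 - <<'E'
from h import *
t=vision.grab_frame("top");s=vision.grab_frame("scene")
cv2.imwrite("pics/s2.png",np.vstack([cv2.resize(t["image"][185:245,212:332],(640,320),interpolation=cv2.INTER_CUBIC)[:250],cv2.resize(s["image"][185:270,210:370],(640,340),interpolation=cv2.INTER_CUBIC)]))
E
```

```text
time: 5.03
ee_pos: [0.6049, -0.0194, 0.1922]
ee_rot: [[0.155, 0.988, 0.001], [0.988, -0.155, 0.001], [0.001, 0.001, -1.0]]
contact_force: [1.0, 0.3, 0.3]
opening: 0.137
grasp_force: 35.3
```

View pics/s2.png

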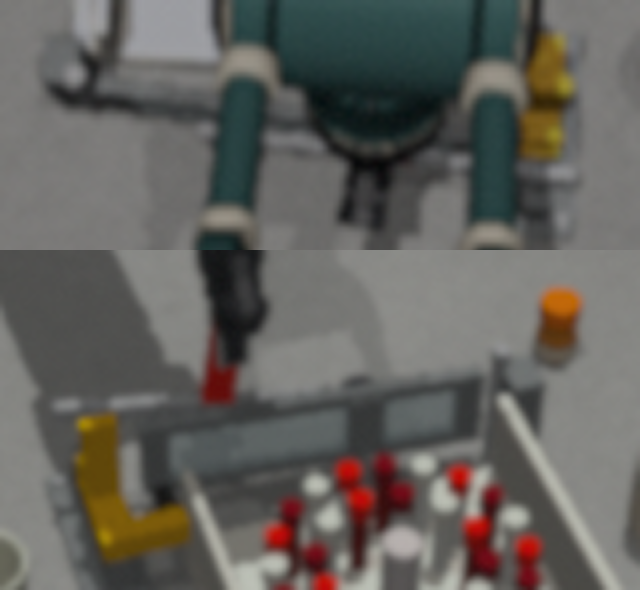

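The picture shows the gate nearly closed. The bar is raised, with its tip at the near edge of the striker, at (450,170) in the top strip. From here I'll creep and watch the force along the closing direction.

```bash
echo '[[0, -0.0002, 0.0018, 0, -0.01], [0, -0.0003, 0.0036, 0, -0.02], [0, -0.0003, 0.0036, 0, -0.02]]' > m.json && python3 nudge.py m.json; echo '[[0, -0.0002, 0.0018, 0, -0.01], [0, -0.0003, 0.0036, 0, -0.02], [0, -0.0003, 0.0036, 0, -0.02]]' > m.json && python3 nudge.py m.json
```

```text
time: 5.5
ee_pos: [0.6085, -0.0204, 0.1921]
ee_rot: [[0.134, 0.991, 0.001], [0.991, -0.134, 0.0], [0.0, 0.001, -1.0]]
contact_force: [0.8, 0.2, -0.3]
opening: 0.135
grasp_force: 35.4
time: 5.88
ee_pos: [0.6119, -0.0212, 0.192]
ee_rot: [[0.115, 0.993, 0.0], [0.993, -0.115, 0.0], [0.0, 0.0, -1.0]]
contact_force: [0.9, 0.8, 1.4]
opening: 0.137
grasp_force: 35.4
```

```bash
for i in 1; do echo '[[0, -0.0002, 0.0018, 0, -0.01], [0, -0.0003, 0.0036, 0, -0.02], [0, -0.0003, 0.0036, 0, -0.02]]' > m.json && python3 nudge.py m.json; done; echo '[[0, -0.0002, 0.0018, 0, -0.01], [0, -0.0002, 0.0018, 0, -0.01]]' > m.json && python3 nudge.py m.json;echo '[[0, -0.0002, 0.0018, 0, -0.01], [0, -0.0002, 0.0018, 0, -0.01]]' > m.json && python3 nudge.py m.json
```

```text
time: 6.25
ee_pos: [0.6155, -0.022, 0.1919]
ee_rot: [[0.095, 0.996, 0.0], [0.996, -0.095, 0.0], [0.0, 0.0, -1.0]]
contact_force: [-0.6, 2.2, 0.8]
opening: 0.135
grasp_force: 35.4
time: 6.5
ee_pos: [0.6172, -0.0223, 0.1919]
ee_rot: [[0.085, 0.996, 0.0], [0.996, -0.085, 0.0], [0.0, 0.0, -1.0]]
contact_force: [0.7, 2.1, 1.2]
opening: 0.135
grasp_force: 35.4
time: 6.75
ee_pos: [0.6189, -0.0227, 0.1919]
ee_rot: [[0.075, 0.997, 0.0], [0.997, -0.075, 0.0], [0.0, 0.0, -1.0]]
contact_force: [-0.0, 2.7, 1.0]
opening: 0.134
grasp_force: 35.4
```

```bash
for i in 1; do echo '[[0, 0.0001, 0.0018, 0, -0.01], [0, 0.0001, 0.0018, 0, -0.01]]' > m.json && python3 nudge.py m.json; done; echo '[[0, 0.0001, 0.0018, 0, -0.01], [0, 0.0001, 0.0018, 0, -0.01]]' > m.json && python3 nudge.py m.json
```

```text
time: 7.0
ee_pos: [0.6208, -0.0229, 0.1919]
ee_rot: [[0.065, 0.998, 0.0], [0.998, -0.065, -0.0], [-0.0, 0.0, -1.0]]
contact_force: [1.3, 2.2, 1.9]
opening: 0.134
grasp_force: 35.4
time: 7.25
ee_pos: [0.6225, -0.023, 0.1919]
ee_rot: [[0.055, 0.999, 0.0], [0.999, -0.055, -0.0], [-0.0, 0.0, -1.0]]
contact_force: [0.4, 1.1, 1.5]
opening: 0.137
grasp_force: 35.5
```

```bash
echo '[[0, 0, 0.0018, 0, -0.01], [0, 0, 0.0018, 0, -0.01]]' > m.json && python3 nudge.py m.json;echo '[[0, 0, 0.0018, 0, -0.01], [0, 0, 0.0018, 0, -0.01]]' > m.json && python3 nudge.py m.json
```

```text
time: 7.5
ee_pos: [0.624, -0.0232, 0.1919]
ee_rot: [[0.045, 0.999, -0.001], [0.999, -0.045, -0.0], [-0.0, -0.001, -1.0]]
contact_force: [-1.9, -0.3, 3.3]
opening: 0.134
grasp_force: 35.8
time: 7.75
ee_pos: [0.6256, -0.0234, 0.1919]
ee_rot: [[0.035, 0.999, -0.001], [0.999, -0.035, -0.001], [-0.001, -0.001, -1.0]]
contact_force: [-3.0, -1.2, 4.8]
opening: 0.133
grasp_force: 36.0
```

The buffer has been touched (Fx -2 to -3 N). I'll use finer steps from here.

```bash
echo '[[0, 0, 0.0014, 0, -0.008], [0, 0, 0.0014, 0, -0.008], [0, 0, 0.0014, 0, -0.008]]' > m.json && python3 nudge.py m.json | grep -E 'ee_pos|contact';echo '[[0, 0, 0.001, 0, -0.006], [0, 0, 0.001, 0, -0.006], [0, 0, 0.001, 0, -0.006]]' > m.json && python3 nudge.py m.json| grep -E 'ee_pos|contact';echo '[[0, 0, 0.001, 0, -0.006], [0, 0, 0.001, 0, -0.006], [0, 0, 0.001, 0, -0.006]]' > m.json && python3 nudge.py m.json
```

```text
ee_pos: [0.6267, -0.0235, 0.1919]
contact_force: [-5.0, -2.0, 5.4]
ee_pos: [0.6274, -0.0237, 0.1918]
contact_force: [-6.4, -2.8, 5.9]
time: 8.88
ee_pos: [0.6282, -0.0238, 0.1918]
ee_rot: [[0.016, 1.0, -0.003], [1.0, -0.016, -0.001], [-0.001, -0.003, -1.0]]
contact_force: [-6.8, -2.7, 5.9]
opening: 0.137
grasp_force: 36.6
```

```bash
for i in 1; do echo '[[0, 0, 0.001, 0, -0.005], [0, 0, 0.001, 0, -0.005], [0, 0, 0.001, 0, -0.005]]' > m.json && python3 nudge.py m.json | grep -E 'ee_pos|contact';done; echo '[[0, 0, 0.001, 0, -0.005], [0, 0, 0.001, 0, -0.005], [0, 0, 0.001, 0, -0.005]]' > m.json && python3 nudge.py m.json| grep -E 'ee_pos|contact';echo '[[0, 0, 0.001, 0, -0.005], [0, 0, 0.001, 0, -0.005], [0, 0, 0.001, 0, -0.005]]' > m.json && python3 nudge.py m.json
```

```text
ee_pos: [0.6289, -0.0239, 0.1917]
contact_force: [-7.8, -2.9, 6.5]
ee_pos: [0.6292, -0.0239, 0.1917]
contact_force: [-11.4, -1.7, 8.8]
time: 10.0
ee_pos: [0.6294, -0.0239, 0.1917]
ee_rot: [[0.001, 1.0, -0.007], [1.0, -0.001, -0.001], [-0.001, -0.007, -1.0]]
contact_force: [-13.4, -2.5, 10.4]
opening: 0.138
grasp_force: 42.0
```

The back wall was felt at tab x ≈ 0.629, where the force jumped. I'll back off to mid-notch, x ≈ 0.6277, and undo a little of the excess turn.

```bash
echo '[[0, 0, -0.0018, 0, 0.007], [0, 0, -0.0034, 0, 0.015], [0, 0, -0.0034, 0, 0.015], [0, 0, -0.0034, 0, 0.015]]' > m.json && python3 nudge.py m.json
```

```text
time: 10.5
ee_pos: [0.6278, -0.0238, 0.1917]
ee_rot: [[0.016, 1.0, -0.003], [1.0, -0.016, -0.001], [-0.001, -0.003, -1.0]]
contact_force: [-6.2, -2.1, 5.5]
opening: 0.136
grasp_force: 37.1
```

```bash
echo '[[0, -0.0016, 0, 0.002, 0], [0, -0.0032, 0, 0.004, 0], [0, -0.0046, 0, 0.006, 0], [0, -0.0046, 0, 0.006, 0], [0, -0.0046, 0, 0.006, 0]]' > m.json && python3 nudge.py m.json; echo '[[0, -0.001, 0, 0.0015, 0], [0, -0.002, 0, 0.003, 0], [0, -0.002, 0, 0.003, 0], [0, -0.002, 0, 0.003, 0]]' > m.json && python3 nudge.py m.json
```

```text
time: 11.12
ee_pos: [0.6277, -0.0287, 0.1854]
ee_rot: [[0.016, 1.0, -0.003], [1.0, -0.016, -0.001], [-0.001, -0.003, -1.0]]
contact_force: [-5.9, -3.2, 4.8]
opening: 0.132
grasp_force: 37.1
time: 11.62
ee_pos: [0.6277, -0.0306, 0.1826]
ee_rot: [[0.016, 1.0, -0.003], [1.0, -0.016, -0.001], [-0.001, -0.003, -1.0]]
contact_force: [-6.2, -3.3, 5.4]
opening: 0.133
grasp_force: 36.9
```

Clear passage below striker height, so the bar is in the notch. I'll lower it to the floor.

```bash
echo '[[0, -0.001, 0, 0.0015, 0], [0, -0.002, 0, 0.003, 0], [0, -0.002, 0, 0.003, 0], [0, -0.002, 0, 0.003, 0]]' > m.json && python3 nudge.py m.json| grep -E 'ee_pos|contact'; echo '[[0, -0.0006, 0, 0.001, 0], [0, -0.0013, 0, 0.002, 0], [0, -0.0013, 0, 0.002, 0], [0, -0.0013, 0, 0.002, 0]]' > m.json && python3 nudge.py m.json
```

```text
ee_pos: [0.6276, -0.0326, 0.1795]
contact_force: [-6.4, -3.4, 5.0]
time: 12.62
ee_pos: [0.6277, -0.0334, 0.1782]
ee_rot: [[0.016, 1.0, -0.003], [1.0, -0.016, -0.0], [-0.0, -0.003, -1.0]]
contact_force: [-7.8, -1.3, 9.1]
opening: 0.134
grasp_force: 36.8
```

The floor was felt at z = 0.178, matching the expected 0.178. I'll ease off, release and retreat straight up.

```bash
echo '[[0.0, 0, -0.0008, 0, 0], [0.25, 0, -0.001, 0, 0], [0.4, 0, -0.001, 0, 0], [0.5, 0, -0.001, 0, 0], [0.5, 0, -0.001, 0, 0]]' > m.json && python3 nudge.py m.json; echo '[[0.5, 0, 0, -0.02, 0], [0.5, 0, 0, -0.06, 0], [0.5, 0, 0, -0.1, 0], [0.5, -0.05, -0.05, -0.14, 0], [0.5, -0.1, -0.1, -0.15, 0], [0.5, -0.12, -0.15, -0.15, 0], [0.5, -0.12, -0.18, -0.15, 0], [0.5, -0.12, -0.18, -0.15, 0], [0.5, -0.12, -0.18, -0.15, 0], [0.5, -0.12, -0.18, -0.15, 0]]' > m.json && python3 nudge.py m.json
python3 - <<'E'
from h import *
t=vision.grab_frame("top");s=vision.grab_frame("scene")
cv2.imwrite("pics/s3.png",np.vstack([cv2.resize(t["image"][185:232,212:332],(640,250),interpolation=cv2.INTER_CUBIC),cv2.resize(s["image"][185:270,210:370],(640,340),interpolation=cv2.INTER_CUBIC)]))
rt=blobs(t["image"],(0,120,80),(8,255,255),(262,200,300,230));rs=blobs(s["image"],(0,120,80),(8,255,255),(240,190,290,228));print(rt,rs)
E
```

```text
time: 13.25
ee_pos: [0.6279, -0.0329, 0.1776]
ee_rot: [[0.015, 1.0, -0.0], [1.0, -0.015, -0.0], [-0.0, -0.0, -1.0]]
contact_force: [0.3, -1.1, -0.3]
opening: 0.495
grasp_force: 0.0
time: 14.5
ee_pos: [0.4471, -0.1501, 0.3285]
ee_rot: [[0.014, 1.0, 0.001], [1.0, -0.014, -0.0], [-0.0, 0.001, -1.0]]
contact_force: [-0.8, -0.4, 0.5]
opening: 0.501
grasp_force: 0.0
[(33, [284, 201, 8, 5], [287.2, 203.1])] [(136, [260, 209, 9, 19], [264.6, 217.9])]
```

View pics/s3.png

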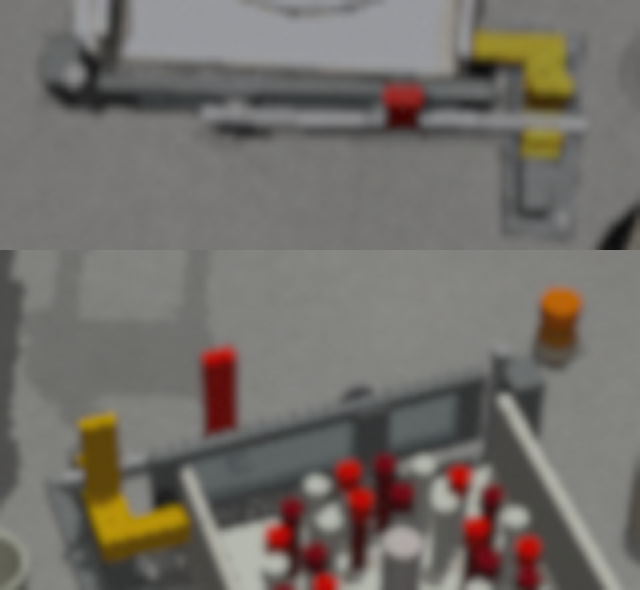

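The bar crosses the keeper between the striker (top strip, (543,145)) and the back wall (548,85), with the gate shut. I'll check the tab height and then hand in.

```bash
python3 - <<'E'
from h import *
t=vision.grab_frame("top");s=vision.grab_frame("scene")
p=tri(t,(287.2,203.1),s,(264.6,217.9));q=tri(t,(287.2,202.5),s,(264.7,210.9));print(p,q)
if abs(q[0][2]-.144)<.006: print(env.hand_in())
E
```

```text
(array([ 0.62920214, -0.03702477,  0.12113043]), np.float64(0.0015856909817841696)) (array([ 0.62692367, -0.03609376,  0.14342274]), np.float64(0.0003241607678469597))
the job is handed in; nothing more can be done
None
```

The gate is shut and latched: the bar was lifted over the striker, lowered by feel onto the floor of the catch and released, the robot is clear, and the job was handed in at about 15 s; no verdict was shown.

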